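# Wind down the card press on a stack of gift cards

## Robot

A 6-joint arm with a two-finger parallel gripper is mounted at the origin on a cart in front of the work surface, level with it; the furniture and walls round the work are solid. World frame = base frame: x ahead of the robot, y to its left, z up, the work surface at z = 0. Lengths are in m, angles in degrees, forces in N, time in s.
With the tool pointing down it reaches from about 0.35 to 0.875 m from the base axis. Payload 4.2 kg.
Tool frame: the origin (TCP) lies midway between the tips of the shut fingers; the grasp point (between the pads) lies 19 mm behind it (r.pinch_z is the distance from the TCP to the grasp point, in m); z points along the fingers, y is the line along which they close (so a half turn about z gives the same grasp; the last joint's range is limited). The gripper opens to 87 mm and grips with 3 to 60 N. Pads are 19 mm wide; open, the fingers measure 117 mm over their backs; the gripper's body (75 mm by 190 mm) begins 51 mm behind the grasp point.
Start: joints at [-56.918, 22.042, 0.453, 0, -68.411, -14.817], TCP at [0.196, -0.593, 0.223] pointing down, gripper open.
Joint ranges: [-179.83, 179.83], [-69.29, 118.12], [-61.27, 80.66], [-181.25, 117.63], [-171.15, -9.14], [-177.46, 177.46]. Speed limits (degrees/s): [159.86, 159.86, 180, 180, 180, 180].

## Interface

Orientations are given as a 3x3 rotation matrix whose columns are the frame's x, y, z axes.
In Python, from station import r, imaging, models gives the robot as it stands. The module is installed in compiled form; this text tells all that it offers.
- The arm moves only by the tool apply_moves, never from a script. Its argument "moves" is a list of rows, each a list of 2 entries, a list of its own where there are three numbers: the shift along the tool's x, y, z in m, then the turn about the tool's z in degrees. A call has 1 to 5 rows; each row shifts and turns the commanded pose from where the row before left it, along the tool's axes as they then stand; what a row does not reach is not made up. A row lasts 1/12 s, in which the tool goes at most 41.7 mm and 7.16 degrees, less where a joint would pass 70% of its speed; a pose out of reach is approached as far as the arm can. A call is refused whole if a number of a shift passes 0.0417 or a number of a turn 7.16, either way. A call with a gripper value outside its range is refused whole. "hand" is the finger opening in m, from 0 to 0.087, set as the call begins (left out, the last holds). The fingers move at their own pace and stop on an object; the grip force is fixed at half the most. Time passes only in rows, so rows that do not move let the fingers close. It gives the time, the measured TCP pose, the force, the opening and the grip force at its end, in the units of the state.
- r.sense(): the state, without advancing time (a new reading comes with each control period).
- imaging.capture(name): name is "side" or "top"; returns a dict with "frame" (400x640x3 uint8, blue, green, red), "intrinsics" (3x3 intrinsics, pixels), "eye" and "orientation" of the camera in the world. Camera axes: x right, y down, z forward; pixel columns grow to the right and rows downward; lengths in m; the calibration is good to about 2 mm. A picture is of the moment at which its call begins. There is no depth.
- r.finish_job(): hands the job in; it is judged then, once.
Trained networks look in a picture, given as the dict that the camera call returned (one of the last four; its "shot" number tells which), for a name from the list of things; names that differ only in an ending like _2 or _b are one class to them, and where a whole thing is asked for, a point or a joint stands for the part that bears it (a point fixed in the world has none). Each returns a list of dicts, best first, with "confidence" (0 to 1); they miss things now and then, are a little off and sometimes report something else, mostly with a low value. They report only what shows in the picture. A call takes as long as a camera call. They do not tell look-alikes from the thing itself.
- models.cut_out(picture, target): "region" (400x640 bool, what is visible of it) and "extent" ([left, top, width, height] as shares, 0 to 1, of the picture: columns of its width, rows of its height, round what is visible of it).
- models.place_of(picture, target): "at" ([column, row] as shares, 0 to 1, of the picture: columns of its width, rows of its height: a listed point, or the origin of a listed thing).
The state is a dict: "time_s": time; "joints": joint angles; "joint_velocities": joint speeds; "effort": joint torques, N m; "tcp_pos": TCP position; "ee_rot": TCP orientation; "wrist_force": force on the tool from outside, world axes, zero at the start; "moment": the same for the moment, N m; "gripper_width": opening from 0.0 (shut) to 1.0 (fully open); "gripper_force": force on a finger pad.
Only numpy, scipy, OpenCV 4.12 (cv2) and the standard library are available. Lean on these libraries where they do the work, as an engineer would, in place of code of your own. Each camera call takes 0.05 s, during which the arm holds its last target. There are 200 camera calls.

## Task

Slide the banded card stack fully back against the stop in the little screw press, then wind the press down on it by its T-handle, clockwise seen from above, half a turn at a time by alternate ends of the bar. Stop when the cards are firmly held, which is when the handle takes about 0.8 N m to turn (it runs free at about 0.5 N m); do not overtighten and crush them, and leave the things around alone.

Things in the scene. Friction and masses are not known exactly. Their poses are not given: they have to be found in the camera images.
- card_press: Small wooden screw press fixed to the table. Origin: on the screw axis at table height; its x axis points to the back of the press, z up. Its base board, 20 mm thick (x -117 to +98 mm, y +-75), is the bed.
- bed_stop (a point): On the bed (20 mm up), middle of the front face of the rear stop: x = +16 mm in the press frame. The stop and two rails, all wood and 12 mm high, form a channel 70 mm wide along the press's x axis, open at the front, that guides the stack.
- bridge_top (a point): Middle of the top of the grey bridge, on the screw axis, 137 mm above the table. The bridge (x +-18, y +-75 mm, 24 mm thick) stands on two steel columns of 16 mm diameter at y = +-60.
- panel_top (a point): Middle of the top front edge of the press's wooden back panel: x = +86 mm, 260 mm above the table, panel y +-75. It leaves room for a gripper beside and in front of the screw, but not behind it; the ends of the bar pass it with 6 mm to spare.
- bar_end_a (a point): Centre of one 16 mm ball at an end of the T-handle's steel bar (11 mm diameter, 160 mm over all, through a hub of 24 mm diameter), 72 mm from the screw axis, 165 mm above the table and 28 mm above the bridge. The bar turns about the vertical screw axis, keeps its height and stays where it is left.
- bar_end_b (a point): Centre of the ball at the other end of the bar. At joint 0 end b lies to the right (-y of the press), end a to the left.
- t_handle (a joint): Angle of the T-handle in rad, growing clockwise from above: the right-hand end comes to the front, then to the left. 0 with the bar along the press's y axis; starts within 0.2 rad of it, leaving the mouth of the press open. Each rad lowers the screw 3.2 mm (10 mm a half turn). Dry friction holds it: it runs free at 0.5 N m (felt while it moves; at rest a finger feels 0.1 to 0.2 less).
- press_screw: Upright 12 mm steel screw through the handle; it sinks as the handle turns, and does not turn. Origin: its top, at first 40 mm above the bar. At its foot a sprung wooden pad, 52 x 58 mm, 10 to 24 mm above the cards at the start (not measured). Once it touches, 3.2 to 7.4 rad on, the moment rises 0.2 N m per rad: 0.75 to 0.9 N m is firm (80 to 125 N), over 1 N m crushes.
- stack: Banded stack of small gift cards, 63 x 85 x 19 mm, flat on the bed in the mouth of the channel, long side (its own y axis) along the press's x axis. Origin: centre of its underside. It starts 44 to 57 mm in front of its home against the stop, where its origin lies 26 mm and its front edge 68 mm in front of the screw axis. 0.1 to 0.2 kg.
- salt_jar: Bystander: glass salt jar with cork, 53 x 51 x 74 mm, origin under its centre.
- oil_bottle: Bystander: small dark bottle with white cap, 29 mm diameter, 62 mm tall, origin under its centre.
- candle: Bystander: round white candle tin, 65 mm diameter, 35 mm tall, origin under its centre.
Not all that is in view belongs to the job. What is meant by the stack is not blue, purple or turquoise, and is the larger of those in its own colour.

How it is judged (in metres and radians):
On the way, in this order (a step that is already met when the one before it is completed fails the run):
1. the card stack is back against the stop, the press still open (x of stack in the frame of card_press above -0.031 m and angle between the y axis of stack and the x axis of card_press, either way round below 0.12 rad and contact force between press_screw and stack below 1 N), for 0.2 s.
2. the pad bears firmly on the cards (over 60 N) (x of stack in the frame of card_press above -0.031 m and angle between the y axis of stack and the x axis of card_press, either way round below 0.12 rad and contact force between press_screw and stack above 60 N), for 0.2 s.
At the end, for the whole second after the job is handed in: The card stack lies against the rear stop (within 5 mm, turned at most 0.12 rad) and the pad holds it with 60 to 145 N; handle and stack are at rest (all of step 2 and contact force between press_screw and stack below 145 N and velocity of joint t_handle between -0.05 and 0.05 rad/s and linear speed of stack below 0.01 m/s); the robot touches nothing.
It fails at once if the cards are crushed: more than 175 N under the pad (contact force between press_screw and stack above 175 N).
It fails at once if the handle is forced: more than 40 N between the fingers and the press (contact force between the fingers and card_press above 40 N).
It fails at once if a bystander is moved by more than 20 mm (distance of any of salt_jar, oil_bottle, candle from where it was at the start of the episode above 0.02 m).
It also fails if it takes over 72 s, if anything falls off the work surface, if the arm or the gripper's body presses on something with over 40 N, if the wrist force passes 120 N, or if a joint passes its speed limit or range.

## Working session

There is one attempt and no reset: what is moved stays moved. The work goes in short steps, Python scripts to look and compute and a tool call to move; the robot and the scene stay as the last step left them, time stands still between calls to the robot, and variables do not carry over. Pictures are saved under pics/ and viewed, at most 10 in all, crops included, and the job is handed in when it is done.

Besides the shell and the picture viewer there is one more tool, called in YAML: its name, and indented under it one key for each argument. apply_moves: Moves the arm, as the interface text tells. Its arguments: {"type":"object","properties":{"moves":{"type":"array"},"hand":{"type":"number"}},"required":["moves"]}

```bash
mkdir -p pics; cat > h.py <<'E'
import numpy as np, cv2
from station import r, imaging, models
def ray(c,uv):
    d=np.linalg.inv(c["intrinsics"])@np.array([uv[0],uv[1],1.]); return np.array(c["eye"]),np.array(c["orientation"])@d
def onz(c,uv,z):
    e,d=ray(c,uv); return e+d*(z-e[2])/d[2]
def pix(c,p):
    q=np.array(c["intrinsics"])@(np.array(c["orientation"]).T@(np.array(p)-np.array(c["eye"]))); return q[:2]/q[2]
def at(c,n):
    return [(np.array(d["at"])*[640,400],round(d["confidence"],2)) for d in models.place_of(c,n)]
E
python3 - <<'E'
from h import *
np.set_printoptions(precision=4,suppress=True)
Z=dict(card_press=0,bed_stop=.02,bridge_top=.137,panel_top=.26,bar_end_a=.165,bar_end_b=.165,press_screw=.205,stack=.02,salt_jar=0,oil_bottle=0,candle=0)
for n in("top","side"):
    c=imaging.capture(n); cv2.imwrite(f"pics/{n}0.png",c["frame"]); print(n,c["eye"],c["orientation"])
    for k,z in Z.items():
        for p,f in at(c,k)[:4]: print(k,p,f,onz(c,p,z))
s=r.sense();print(s)
E
```

```text
top [0.4886 0.0088 1.1518] [[-0.0158 -0.9979  0.0625]
 [-0.9999  0.0155 -0.0057]
 [ 0.0048 -0.0626 -0.998 ]]
card_press [300.224 189.52 ] 0.77 [0.5784 0.0605 0.    ]
bed_stop [297.792 183.4  ] 0.96 [0.5947 0.0664 0.02  ]
bed_stop [307.328 211.8  ] 0.73 [0.5124 0.0401 0.02  ]
bridge_top [299.008 187.32 ] 0.85 [0.5735 0.0574 0.137 ]
panel_top [290.88 142.4 ] 0.83 [0.6665 0.0688 0.26  ]
panel_top [233.792 155.2  ] 0.59 [0.6389 0.1992 0.26  ]
bar_end_a [327.872 171.52 ] 0.83 [ 0.6099 -0.0171  0.165 ]
bar_end_a [271.424 191.2  ] 0.57 [0.5624 0.1254 0.165 ]
bar_end_b [327.872 171.52 ] 0.83 [ 0.6099 -0.0171  0.165 ]
bar_end_b [271.424 191.2  ] 0.57 [0.5624 0.1254 0.165 ]
press_screw [299.072 182.48 ] 0.43 [0.5795 0.0539 0.205 ]
stack [303.616 213.   ] 0.96 [0.5092 0.0508 0.02  ]
stack [379.712 196.52 ] 0.95 [ 0.5531 -0.1689  0.02  ]
stack [246.208 195.   ] 0.81 [0.5635 0.2151 0.02  ]
stack [368.512 253.68 ] 0.64 [ 0.3903 -0.1328  0.02  ]
salt_jar [219.008 225.68 ] 0.57 [0.4765 0.2982 0.    ]
oil_bottle [299.072 182.4  ] 0.71 [0.5994 0.0636 0.    ]
oil_bottle [233.792 156.08 ] 0.67 [0.6801 0
[... 1011 characters left out ...]
0.    ]
oil_bottle [224.512 304.68 ] 0.58 [0.6861 0.2575 0.    ]
candle [344.832 189.92 ] 0.59 [ 0.5189 -0.2929  0.    ]
{'time_s': 1.2, 'joints': array([-56.9164,  22.0425,   0.4514,  -0.0013, -68.411 , -14.8161]), 'joint_velocities': array([ 0.0372, -0.1005, -0.0593,  0.1006,  0.0493,  0.0646]), 'effort': array([ -0.0007, -39.0479,  18.7624,   4.2245,   0.0155,  -0.    ]), 'tcp_pos': array([ 0.1959, -0.5935,  0.2225]), 'ee_rot': array([[-0.9496, -0.3134, -0.    ],
       [-0.3134,  0.9496,  0.    ],
       [-0.    ,  0.    , -1.    ]]), 'wrist_force': array([-0.0643,  0.621 ,  1.055 ]), 'moment': array([ 0.0557,  0.0377, -0.0188]), 'gripper_force': 0.0, 'gripper_width': 0.9942189044434397}
```

View pics/top0.png

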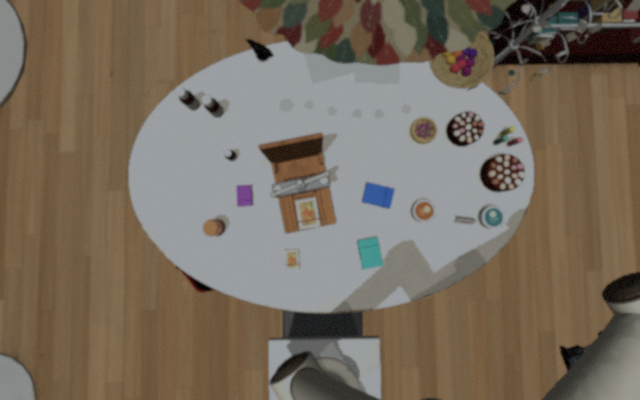

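View pics/side0.png

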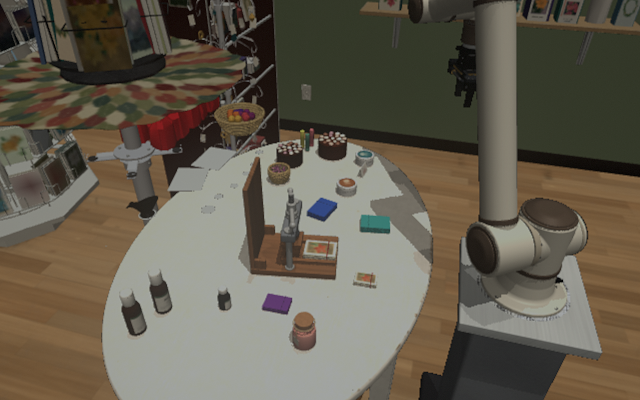

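```bash
cat > fit.py <<'E'
from h import *
from scipy.optimize import least_squares
np.set_printoptions(precision=4,suppress=True)
P={"card_press":(0,0,0),"bed_stop":(.016,0,.02),"bridge_top":(0,0,.137),"panel_top":(.086,0,.26)}
def R(a): return np.array([[np.cos(a),-np.sin(a)],[np.sin(a),np.cos(a)]])
def world(v,p): return np.r_[v[:2]+R(v[2])@np.array(p[:2]),p[2]]
def fit(shots):
    obs=[]
    for c in shots:
        v0=[.58,.059,.15]
        for k,p in P.items():
            for uv,f in at(c,k)[:1]: obs.append((c,p,uv,0))
        for uv,f in at(c,"bar_end_a")[:2]: obs.append((c,None,uv,0))
    def res(v):
        o=[]
        for c,p,uv,_ in obs:
            if p is None:
                e=[pix(c,world(v,(s*-.072*np.sin(-v[3]),s*.072*np.cos(v[3]),.165)))-uv for s in(1,-1)]
                o.append(min(e,key=np.linalg.norm))
            else: o.append(pix(c,world(v,p))-uv)
        return np.ravel(o)
    s=least_squares(res,[.58,.059,.15,-.1],loss="soft_l1"); return s.x,res(s.x).reshape(-1,2)
E
python3 - <<'E'
from fit import *
T=imaging.capture("top");S=imaging.capture("side")
v,e=fit([T,S]);print("press x y yaw, joint",v,np.degrees(v[2:]));print(e)
for c,(x,y) in((T,(304,212)),(S,(318,253))):
    for d in models.cut_out(c,"stack"):
        m=d["region"].astype(np.uint8);ys,xs=np.nonzero(m)
        if abs(xs.mean()-x)+abs(ys.mean()-y)>15: continue
        q=cv2.minAreaRect(np.c_[xs,ys].astype(np.float32));b=cv2.boxPoints(q)
        print(d["confidence"],"box",b,m.sum())
        for p in b: 
            w=onz(c,p,.039);print(w,"press",R(-v[2])@(w[:2]-v[:2]))
    for p,f in at(c,"stack"):
        w=onz(c,p,.02);print("origin",f,R(-v[2])@(w[:2]-v[:2]))
a=cv2.resize(T["frame"][130:290,230:400],None,fx=3,fy=3,interpolation=cv2.INTER_CUBIC)
b=cv2.resize(S["frame"][10:110,430:500],None,fx=4,fy=4,interpolation=cv2.INTER_CUBIC)
o=np.zeros((480,800,3),np.uint8);o[:480,:510]=a;o[:400,510:790]=b
cv2.imwrite("pics/crop1.png",cv2.convertScaleAbs(o,alpha=1.5))
E
```

```text
press x y yaw, joint [ 0.5805  0.054   0.194  -0.1094] [11.1144 -6.2688]
[[ 0.0547  2.9676]
 [ 3.4343 -1.0741]
 [ 0.5442 -3.0206]
 [-0.9332 -0.8384]
 [ 0.2863 -0.03  ]
 [-1.9751 -1.5363]
 [-1.0258 -2.1139]
 [ 0.9491  0.6926]
 [ 2.9738  0.3895]
 [ 1.0638 -0.6861]
 [ 1.1338  1.7064]
 [-0.3451  3.4035]]
0.56 box [[293.9615 200.8077]
 [315.1154 196.5769]
 [320.9231 225.6154]
 [299.7692 229.8461]] 618
[0.5437 0.0769 0.039 ] press [-0.0318  0.0296]
[0.5547 0.0169 0.039 ] press [-0.0325 -0.0314]
[0.4726 0.0018 0.039 ] press [-0.116  -0.0304]
[0.4616 0.0615 0.039 ] press [-0.1152  0.0303]
origin 0.88 [-0.0731  0.0076]
origin 0.76 [-0.0701 -0.2091]
origin 0.64 [-0.1858  0.0695]
origin 0.64 [0.0109 0.1538]
origin 0.6 [-0.2236 -0.1566]
0.87 box [[302.5793 258.0483]
 [304.1172 239.5931]
 [336.4759 242.2897]
 [334.938  260.7449]] 587
[0.5433 0.0941 0.039 ] press [-0.0288  0.0465]
[0.5603 0.0242 0.039 ] press [-0.0256 -0.0253]
[0.4751 0.0116 0.039 ] press [-0.1116 -0.0213]
[0.4623 0.0816 0.039 ] press [-0.1107  0.0499]
origin 0.82 [-0.067   0.0011]
origin 0.69 [0.017 0.185]
origin 0.68 [-0.2124 -0.1189]
origin 0.66 [-0.0651 -0.1877]
```

View pics/crop1.png

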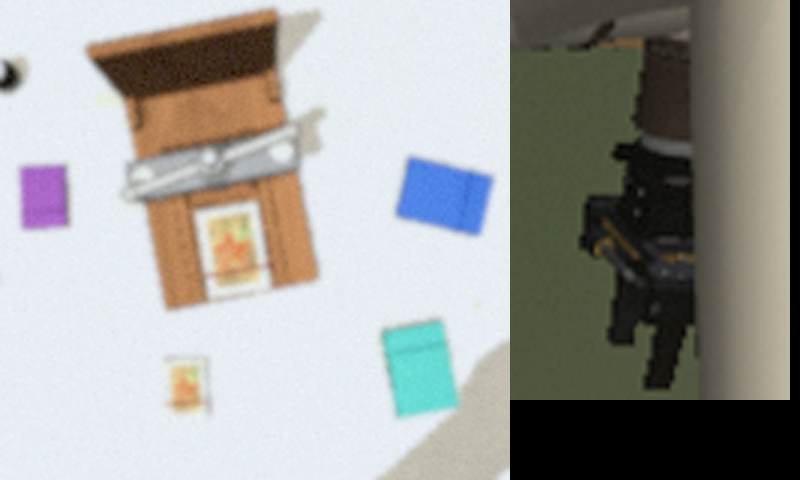

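The stack meant is the white/orange banded one in the press mouth, at about (308,212) in the top view. The same-coloured one at (292,259) is smaller, so it is the look-alike. The blue (378,195), purple (244,195) and turquoise (370,252) stacks are ruled out by colour. The bar sits slightly counter-clockwise of the bridge, end b at (328,172).

```bash
python3 - <<'E'
from fit import *
T=imaging.capture("top")
obs=[((-.117,.075,.02),(286,232.7)),((-.117,-.075,.02),(336,222.3)),((-.018,.075,.137),(230+130/3,130+202/3)),((.018,-.075,.137),(230+296/3,130+126/3)),((.086,.075,.26),(230+88/3,130+50/3)),((.086,-.075,.26),(230+276/3,130+12/3))]
f=lambda v:np.ravel([pix(T,world(v,p))-q for p,q in obs])
s=least_squares(f,[.58,.054,.18],loss="soft_l1");print(s.x,np.degrees(s.x[2]));print(f(s.x).reshape(-1,2))
v=s.x
for uv in((230+127/3,130+193/3),(230+297/3,130+126/3)): 
    w=onz(T,uv,.165);print("ball",R(-v[2])@(w[:2]-v[:2]))
S=r.sense()
for x in(-.16,-.0775): print(world(v,(x,0,.028)))
E
```

```text
[0.5831 0.0524 0.187 ] 10.715686390708553
[[-0.8659 -0.1601]
 [ 0.4853 -0.3559]
 [ 0.4526 -1.1106]
 [-0.7384 -0.999 ]
 [-0.4849  1.7639]
 [ 1.211   1.4069]]
ball [-0.0149  0.0749]
ball [ 0.0117 -0.0758]
[0.4259 0.0226 0.028 ]
[0.5069 0.038  0.028 ]
```

apply_moves:
  moves:
    - [[0,0,0],7.1]
    - [[-0.0168,0.0281,0],0.4]
    - [[-0.0168,0.0281,0],0]
    - [[-0.0168,0.0281,0],0]
    - [[-0.0168,0.0281,0],0]
  hand: 0

```text
time_s: 2.47
tcp_pos: [0.2408, -0.4692, 0.2224]
ee_rot: [[-0.983, -0.186, -0.0], [-0.186, 0.983, 0.0], [0.0, 0.0, -1.0]]
wrist_force: [0.5, 0.8, 0.3]
gripper_width: 0.707
gripper_force: 0.0
```

apply_moves:
  moves:
    - [[-0.0168,0.0281,0],0]
    - [[-0.0168,0.0281,0],0]
    - [[-0.0168,0.0281,0],0]
    - [[-0.0168,0.0281,0],0]
    - [[-0.0168,0.0281,0],0]

```text
time_s: 2.88
tcp_pos: [0.2972, -0.3153, 0.2228]
ee_rot: [[-0.982, -0.186, 0.001], [-0.186, 0.982, -0.0], [-0.001, -0.0, -1.0]]
wrist_force: [1.3, 0.1, 0.7]
gripper_width: 0.323
gripper_force: 0.0
```

apply_moves:
  moves:
    - [[-0.0168,0.0281,0],0]
    - [[-0.0168,0.0281,0],0]
    - [[-0.0168,0.0281,0],0]
    - [[-0.0168,0.0281,0],0]
    - [[-0.0168,0.0281,0],0]

```text
time_s: 3.3
tcp_pos: [0.3535, -0.1615, 0.223]
ee_rot: [[-0.982, -0.187, 0.001], [-0.187, 0.982, -0.0], [-0.001, -0.0, -1.0]]
wrist_force: [0.9, -0.5, 0.0]
gripper_width: 0.016
gripper_force: 0.0
```

apply_moves:
  moves:
    - [[-0.0168,0.0281,0],0]
    - [[-0.0168,0.0281,0],0]
    - [[-0.0168,0.0281,0],0]
    - [[-0.0168,0.0281,0],0]
    - [[-0.0168,0.0281,0],0]

```text
time_s: 3.72
tcp_pos: [0.4098, -0.0076, 0.223]
ee_rot: [[-0.982, -0.187, 0.001], [-0.187, 0.982, 0.0], [-0.001, 0.0, -1.0]]
wrist_force: [-0.7, -1.0, 0.2]
gripper_width: 0.003
gripper_force: 0.0
```

apply_moves:
  moves:
    - [[-0.0154,0.0276,0],0]
    - [[0,0,0.04],0]
    - [[0,0,0.04],0]
    - [[0,0,0.04],0]
    - [[0,0,0.04],0]

```text
time_s: 4.13
tcp_pos: [0.4199, 0.0212, 0.0618]
ee_rot: [[-0.982, -0.188, 0.003], [-0.188, 0.982, 0.001], [-0.003, 0.001, -1.0]]
wrist_force: [-0.2, -0.2, -1.2]
gripper_width: 0.004
gripper_force: 0.0
```

apply_moves:
  moves:
    - [[0,0,0.02],0]
    - [[0,0,0.014],0]
    - [[0,0,0],0]

```text
time_s: 4.38
tcp_pos: [0.4176, 0.0199, 0.026]
ee_rot: [[-0.982, -0.186, -0.006], [-0.186, 0.982, -0.003], [0.007, -0.001, -1.0]]
wrist_force: [-0.3, -0.0, 0.4]
gripper_width: 0.006
gripper_force: 0.0
```

```bash
python3 - <<'E'
from h import *
for n,(x,y) in(("top",(300,230)),("side",(330,240))):
    c=imaging.capture(n); a=c["frame"][y-65:y+65,x-65:x+65]; cv2.imwrite(f"pics/{n}1.png",a)
    if n=="top": A=a
cv2.imwrite("pics/two1.png",cv2.convertScaleAbs(cv2.resize(np.hstack([A,a]),None,fx=3,fy=3,interpolation=cv2.INTER_CUBIC),alpha=1.5))
s=r.sense();print(s["tcp_pos"],s["wrist_force"],s["joints"])
E
```

```text
[0.41984937 0.02079343 0.02869484] [ 0.50387737 -0.36278242  0.60496177] [ 2.51885923e+01  1.79309110e+01 -4.14374286e+01  2.61552712e-02
 -3.06534331e+01 -1.04421374e+02]
```

View pics/two1.png

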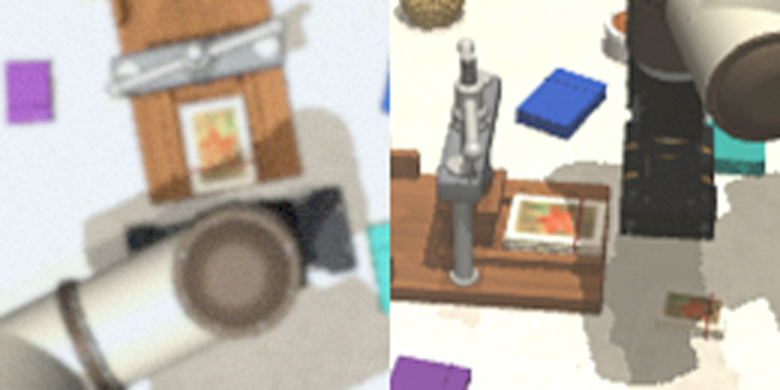

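The gripper sits in front of the stack with the fingers shut and clear of it. The gripper's wide side runs along the press's y axis, so there is room in front of the bridge.

apply_moves:
  moves:
    - [[-0.014,0,0],0]
    - [[-0.014,0,0],0]
    - [[-0.008,0,0],0]
    - [[-0.008,0,0],0]
    - [[-0.008,0,0],0]

```text
time_s: 4.9
tcp_pos: [0.4708, 0.0304, 0.0294]
ee_rot: [[-0.982, -0.186, 0.0], [-0.186, 0.982, 0.0], [-0.0, 0.0, -1.0]]
wrist_force: [-1.7, -0.7, 0.0]
gripper_width: 0.006
gripper_force: 0.6
```

apply_moves:
  moves:
    - [[-0.008,0,0],0]
    - [[-0.008,0,0],0]
    - [[-0.006,0,0],0]
    - [[-0.004,0,0],0]
    - [[0,0,0],0]

```text
time_s: 5.32
tcp_pos: [0.4973, 0.0356, 0.0285]
ee_rot: [[-0.982, -0.187, 0.001], [-0.187, 0.982, 0.0], [-0.001, 0.0, -1.0]]
wrist_force: [1.0, -0.2, -1.5]
gripper_width: 0.005
gripper_force: 0.0
```

apply_moves:
  moves:
    - [[-0.002,0,0],0]
    - [[-0.002,0,0],0]
    - [[0,0,0],0]

```text
time_s: 5.57
tcp_pos: [0.5003, 0.0361, 0.0285]
ee_rot: [[-0.982, -0.187, 0.0], [-0.187, 0.982, 0.0], [-0.0, 0.0, -1.0]]
wrist_force: [0.7, -0.0, -0.8]
gripper_width: 0.003
gripper_force: 0.0
```

apply_moves:
  moves:
    - [[-0.002,0,0],0]
    - [[-0.001,0,0],0]
    - [[0,0,0],0]

```text
time_s: 5.82
tcp_pos: [0.503, 0.0366, 0.0285]
ee_rot: [[-0.982, -0.187, -0.0], [-0.187, 0.982, -0.0], [0.0, -0.0, -1.0]]
wrist_force: [-0.6, 0.0, 0.5]
gripper_width: 0.009
gripper_force: 0.3
```

apply_moves:
  moves:
    - [[-0.001,0,0],0]
    - [[-0.001,0,0],0]
    - [[0,0,0],0]

```text
time_s: 6.07
tcp_pos: [0.5032, 0.0365, 0.0283]
ee_rot: [[-0.982, -0.186, -0.004], [-0.186, 0.982, -0.001], [0.004, -0.0, -1.0]]
wrist_force: [-5.5, 1.0, 2.7]
gripper_width: 0.01
gripper_force: 2.4
```

apply_moves:
  moves:
    - [[-0.001,0,0],0]
    - [[-0.001,0,0],0]
    - [[0,0,0],0]

```text
time_s: 6.32
tcp_pos: [0.5032, 0.0363, 0.028]
ee_rot: [[-0.983, -0.186, -0.008], [-0.186, 0.983, -0.002], [0.008, -0.001, -1.0]]
wrist_force: [-8.5, 1.3, 6.1]
gripper_width: 0.002
gripper_force: 4.0
```

apply_moves:
  moves:
    - [[0.03,0,0],0]
    - [[0,0,-0.0417],0]
    - [[0,0,-0.0417],0]
    - [[0,0,-0.0417],0]
    - [[0,0,-0.0417],0]

```text
time_s: 6.73
tcp_pos: [0.4777, 0.0317, 0.1976]
ee_rot: [[-0.982, -0.187, 0.002], [-0.187, 0.982, 0.0], [-0.002, -0.0, -1.0]]
wrist_force: [1.1, 0.7, -0.3]
gripper_width: 0.005
gripper_force: 0.0
```

apply_moves:
  moves:
    - [[0,0,-0.01],-7.1]
    - [[0,0,0],-7.1]
    - [[0,0,0],-7.1]
    - [[0,0,0],-7.1]
    - [[0,0,0],-7.1]

```text
time_s: 7.15
tcp_pos: [0.4782, 0.0319, 0.2058]
ee_rot: [[-0.687, -0.727, 0.003], [-0.727, 0.687, 0.001], [-0.002, -0.001, -1.0]]
wrist_force: [-0.3, -0.8, -0.2]
gripper_width: 0.001
gripper_force: 0.0
```

apply_moves:
  moves:
    - [[0,0,0],-7.1]
    - [[0,0,0],-7.1]
    - [[0,0,0],-7.1]
    - [[0,0,0],-7.1]
    - [[0,0,0],-7.1]

```text
time_s: 7.57
tcp_pos: [0.4782, 0.0319, 0.2055]
ee_rot: [[-0.137, -0.991, 0.002], [-0.991, 0.137, 0.001], [-0.001, -0.002, -1.0]]
wrist_force: [0.3, 0.2, -0.4]
gripper_width: 0.003
gripper_force: 0.0
```

apply_moves:
  moves:
    - [[0,0,0],-7.1]
    - [[0,0,0],-7.1]
    - [[0,0,0],-7.1]
    - [[0,0,0],-7.1]
    - [[0,0,0],-7.1]

```text
time_s: 7.98
tcp_pos: [0.4782, 0.0319, 0.2055]
ee_rot: [[0.464, -0.886, 0.002], [-0.886, -0.464, 0.001], [0.0, -0.002, -1.0]]
wrist_force: [0.6, -0.4, -0.1]
gripper_width: 0.003
gripper_force: 0.0
```

apply_moves:
  moves:
    - [[0,0,0],-7.1]
    - [[0,0,0],-7.1]
    - [[0,0,0],-7.1]
    - [[0,0,0],-7.1]
    - [[0,0,0],-7.1]

```text
time_s: 8.4
tcp_pos: [0.4782, 0.0319, 0.2055]
ee_rot: [[0.892, -0.452, 0.002], [-0.452, -0.892, 0.001], [0.002, -0.001, -1.0]]
wrist_force: [1.1, 0.8, 0.9]
gripper_width: 0.005
gripper_force: 0.0
```

apply_moves:
  moves:
    - [[0,0,0],-7.1]
    - [[0,0,0],-7.1]
    - [[0,0,0],-7.1]
    - [[0,0,0],-7.1]
    - [[0,0,0],-7.1]

```text
time_s: 8.82
tcp_pos: [0.4782, 0.0319, 0.2055]
ee_rot: [[0.989, 0.15, 0.002], [0.15, -0.989, 0.001], [0.002, -0.0, -1.0]]
wrist_force: [0.2, 0.6, -1.1]
gripper_width: 0.002
gripper_force: 0.0
```

```bash
cat > look.py <<'E'
from fit import *
import sys
V=np.array([.5795,.0525,np.radians(10.8)])
S=imaging.capture("side");T=imaging.capture("top")
def pr(w): return 1000*(R(-V[2])@(np.array(w)[:2]-V[:2]))
for c in(S,T):
    for p,f in at(c,"stack")[:3]: print("stack",f,pr(onz(c,p,.02)))
    b=[(f,pr(onz(c,p,.165))) for p,f in at(c,"bar_end_a")[:3]]
    for f,q in b: print("ball",f,q,"theta mod pi",round((np.arctan2(-q[0],-q[1])+np.pi/2)%np.pi-np.pi/2,3))
n=sys.argv[1]
a=np.hstack([c["frame"][y-65:y+65,x-65:x+65] for c,x,y in((T,300,195),(S,300,235))])
cv2.imwrite(f"pics/{n}.png",cv2.convertScaleAbs(cv2.resize(a,None,fx=3,fy=3,interpolation=cv2.INTER_CUBIC),alpha=1.5))
s=r.sense();t=s["tcp_pos"];yaw=np.degrees(np.arctan2(s["ee_rot"][1,1],s["ee_rot"][0,1]))
print("time",s["time_s"],"tcp",t,"press mm",pr(t),"yaw",yaw,"q",s["joints"])
E
python3 look.py l1
```

```text
stack 0.96 [-17.6792   7.4063]
stack 0.85 [ -62.2905 -199.4785]
stack 0.72 [-178.7756  104.661 ]
ball 0.73 [-2.088  71.7527] theta mod pi -0.029
ball 0.71 [ 14.5299 -72.0732] theta mod pi -0.199
stack 0.96 [ -64.9968 -211.1203]
stack 0.82 [-219.9283 -160.2987]
stack 0.81 [ 14.6869 171.1214]
ball 0.8 [-7.028  68.2316] theta mod pi -0.103
ball 0.62 [ 12.3488 -68.8048] theta mod pi -0.178
time 9.1167 tcp [0.4777 0.0318 0.2053] press mm [-103.8804   -1.2596] yaw -81.85202076657218 q [ 23.3098   8.5362 -20.9282   0.005  -60.501   74.8358]
```

View pics/l1.png

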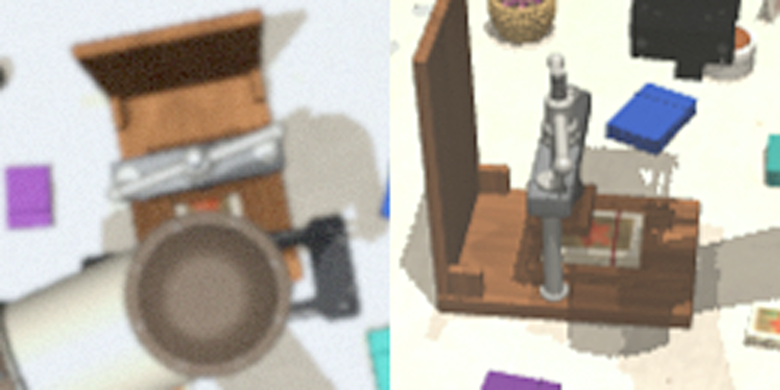

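apply_moves:
  moves:
    - [[0,0,0],-5]
    - [[0,0,0],-5]
    - [[0.0217,0.01,0],0]
    - [[0.0217,0.01,0],0]
    - [[0.0217,0.01,0],0]

```text
time_s: 9.53
tcp_pos: [0.5497, 0.0236, 0.2056]
ee_rot: [[0.95, 0.312, 0.001], [0.312, -0.95, 0.0], [0.001, 0.0, -1.0]]
wrist_force: [0.0, 0.5, -0.6]
gripper_width: 0.009
gripper_force: 0.0
```

apply_moves:
  moves:
    - [[0.0217,0.01,0],0]
    - [[0.0217,0.01,0],0]
    - [[0.0217,0.01,0],0]
    - [[0,0,0],0]

```text
time_s: 9.87
tcp_pos: [0.6235, 0.0152, 0.204]
ee_rot: [[0.95, 0.311, 0.001], [0.311, -0.95, -0.001], [0.001, 0.001, -1.0]]
wrist_force: [0.1, 0.3, 0.2]
gripper_width: 0.007
gripper_force: 0.0
```

```bash
sed -i 's/^V=.*/V=np.array([.5815,.053,np.radians(10.8)])/' look.py; python3 look.py l2
```

```text
stack 0.97 [ 18.914  205.1442]
stack 0.96 [ -58.8952 -193.0411]
stack 0.84 [-218.1656 -131.3435]
ball 0.79 [ 0.9874 73.5897] theta mod pi 0.013
ball 0.53 [  2.8236 -81.8514] theta mod pi -0.034
stack 0.82 [-26.936   11.0783]
stack 0.78 [-217.7613 -147.8689]
stack 0.6 [ -71.7497 -212.2929]
ball 0.71 [-14.1359  63.5616] theta mod pi -0.219
ball 0.67 [ 10.4536 -68.1322] theta mod pi -0.152
time 10.1667 tcp [0.6192 0.0157 0.2056] press mm [ 30.0588 -43.7317] yaw -71.7377743597388 q [ 16.3984  22.1639  -1.855   -0.0047 -65.9674  91.8658]
```

View pics/l2.png

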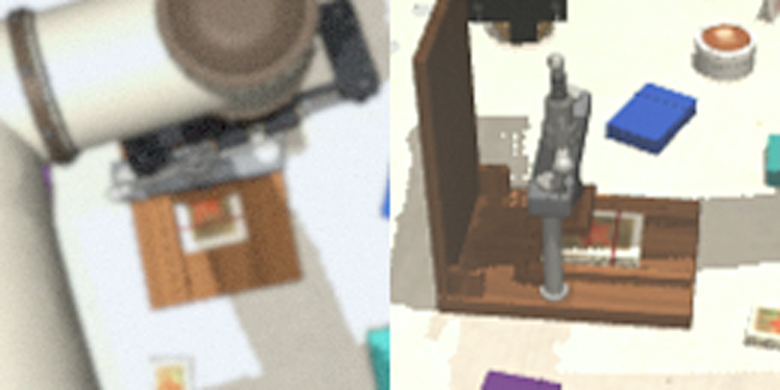

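The top view shows the stack home, with the network putting its origin at x = -27 mm. The gripper is above and behind bar end b, clear of the panel. Next I lower it and close in on the bar.

apply_moves:
  moves:
    - [[0,0,0.026],0]
    - [[0,0,0.026],0]
    - [[0,0,0],0]

```text
time_s: 10.42
tcp_pos: [0.6158, 0.0154, 0.1485]
ee_rot: [[0.95, 0.312, -0.01], [0.312, -0.95, -0.001], [-0.01, -0.002, -1.0]]
wrist_force: [-0.9, -1.1, -0.7]
gripper_width: 0.003
gripper_force: 0.0
```

apply_moves:
  moves:
    - [[-0.003,0,0],0]
    - [[-0.003,0,0],0]
    - [[0,0,0],0]

```text
time_s: 10.67
tcp_pos: [0.6146, 0.0137, 0.1554]
ee_rot: [[0.949, 0.314, 0.003], [0.314, -0.95, 0.0], [0.003, 0.001, -1.0]]
wrist_force: [-0.0, 0.4, -0.2]
gripper_width: 0.004
gripper_force: 0.0
```

apply_moves:
  moves:
    - [[-0.003,0,0],0]
    - [[-0.002,0,0],0]
    - [[0,0,0],0]

```text
time_s: 10.92
tcp_pos: [0.6135, 0.0133, 0.1557]
ee_rot: [[0.949, 0.314, 0.012], [0.314, -0.949, 0.003], [0.012, 0.001, -1.0]]
wrist_force: [7.0, 1.9, -1.6]
gripper_width: 0.002
gripper_force: 3.5
```

apply_moves:
  moves:
    - [[-0.002,0,0],0]
    - [[-0.002,0,0],0]
    - [[0,0,0],0]

```text
time_s: 11.17
tcp_pos: [0.611, 0.0122, 0.1557]
ee_rot: [[0.949, 0.314, 0.014], [0.314, -0.949, 0.003], [0.015, 0.002, -1.0]]
wrist_force: [9.0, 1.6, -4.1]
gripper_width: 0.006
gripper_force: 4.6
```

apply_moves:
  moves:
    - [[-0.0051,0.0012,0],6]
    - [[-0.0051,0.0012,0],6]
    - [[-0.0051,0.0012,0],6]
    - [[-0.0051,0.0012,0],6]
    - [[-0.0051,0.0012,0],6]

```text
time_s: 11.58
tcp_pos: [0.5864, 0.0026, 0.1557]
ee_rot: [[0.978, -0.207, 0.014], [-0.207, -0.978, 0.001], [0.013, -0.004, -1.0]]
wrist_force: [9.9, -1.5, -2.6]
gripper_width: 0.005
gripper_force: 4.7
```

apply_moves:
  moves:
    - [[-0.0051,0.0012,0],6]
    - [[-0.0051,0.0012,0],6]
    - [[-0.0051,0.0012,0],6]
    - [[-0.0051,0.0012,0],6]
    - [[-0.0051,0.0012,0],6]

```text
time_s: 12.0
tcp_pos: [0.5599, 0.0065, 0.1556]
ee_rot: [[0.743, -0.669, 0.011], [-0.669, -0.743, -0.0], [0.008, -0.007, -1.0]]
wrist_force: [8.5, -3.5, -2.1]
gripper_width: 0.008
gripper_force: 4.5
```

```bash
cat > st.py <<'E'
from h import *
np.set_printoptions(precision=4,suppress=True)
A=np.array([.5815,.053])
F=[];M=[]
for i in range(2):
    c=imaging.capture("side"); s=r.sense();F.append(s["wrist_force"]);M.append(s["moment"])
f=np.mean(F,0);m=np.mean(M,0);p=s["tcp_pos"][:2]-A;y=s["ee_rot"][:2,1];x=s["ee_rot"][:2,0]
print("t",s["time_s"],"tcp",s["tcp_pos"],"in tool from axis x,y mm",1000*p@x,1000*p@y,"yaw",np.degrees(np.arctan2(y[1],y[0])),"q6",s["joints"][5])
print("F",f,"M",m,"screw moment r x F",p[0]*f[1]-p[1]*f[0],"+Mz",p[0]*f[1]-p[1]*f[0]+m[2])
for q,fc in at(c,"bar_end_a")[:2]: print("ball",fc,onz(c,q,.165)[:2]-A)
E
python3 st.py
```

```text
t 12.1 tcp [0.5592 0.007  0.1556] in tool from axis x,y mm 14.103861895576767 49.15985790780192 yaw -131.80941975722695 q6 30.702699471222523
F [ 6.8514 -2.727  -2.5111] M [-0.7757 -1.8773 -0.0584] screw moment r x F 0.3761734680753089 +Mz 0.31773105436493954
ball 0.74 [-0.0406 -0.0671]
ball 0.6 [0.0525 0.057 ]
```

apply_moves:
  moves:
    - [[-0.0051,0.0012,0],6]
    - [[-0.0051,0.0012,0],6]
    - [[-0.0051,0.0012,0],6]
    - [[-0.0051,0.0012,0],6]
    - [[-0.0051,0.0012,0],6]

```text
time_s: 12.57
tcp_pos: [0.5388, 0.0226, 0.1555]
ee_rot: [[0.309, -0.951, 0.007], [-0.951, -0.309, -0.002], [0.004, -0.007, -1.0]]
wrist_force: [7.3, -6.6, -0.4]
gripper_width: 0.006
gripper_force: 4.2
```

apply_moves:
  moves:
    - [[-0.0051,0.0012,0],6]
    - [[-0.0051,0.0012,0],6]
    - [[-0.0051,0.0012,0],6]
    - [[-0.0051,0.0012,0],6]
    - [[-0.0051,0.0012,0],6]

```text
time_s: 12.98
tcp_pos: [0.528, 0.0461, 0.1553]
ee_rot: [[-0.208, -0.978, 0.002], [-0.978, 0.208, -0.003], [0.003, -0.003, -1.0]]
wrist_force: [2.0, -8.1, 3.3]
gripper_width: 0.002
gripper_force: 4.1
```

apply_moves:
  moves:
    - [[-0.0051,0.0012,0],6]
    - [[-0.0051,0.0012,0],6]
    - [[-0.0051,0.0012,0],6]
    - [[-0.0051,0.0012,0],6]
    - [[-0.0051,0.0012,0],6]

```text
time_s: 13.4
tcp_pos: [0.5295, 0.0711, 0.1547]
ee_rot: [[-0.67, -0.743, -0.005], [-0.743, 0.67, -0.004], [0.007, 0.001, -1.0]]
wrist_force: [-6.2, -6.2, 6.2]
gripper_width: 0.005
gripper_force: 4.3
```

```bash
python3 st.py
```

```text
t 13.5 tcp [0.53   0.0718 0.1545] in tool from axis x,y mm 20.308500909878212 50.93454256437178 yaw 138.1593202971114 q6 -67.0417225324242
F [-5.1226 -4.6412  5.8119] M [-1.3579  1.4623  0.0705] screw moment r x F 0.33553356254975764 +Mz 0.4060159121183691
ball 0.66 [-0.0575  0.0364]
ball 0.19 [-0.0698  0.1617]
```

apply_moves:
  moves:
    - [[-0.0054,0.001,0],6]
    - [[-0.0054,0.001,0],6]
    - [[-0.0054,0.001,0],6]
    - [[-0.0054,0.001,0],6]
    - [[-0.0054,0.001,0],6]

```text
time_s: 13.97
tcp_pos: [0.5457, 0.0922, 0.1532]
ee_rot: [[-0.951, -0.308, -0.011], [-0.308, 0.951, -0.002], [0.011, 0.001, -1.0]]
wrist_force: [-10.6, 2.0, 4.5]
gripper_width: 0.001
gripper_force: 4.7
```

apply_moves:
  moves:
    - [[-0.0054,0.001,0],6]
    - [[-0.0054,0.001,0],6]
    - [[-0.0054,0.001,0],6]
    - [[-0.0054,0.001,0],6]
    - [[-0.0054,0.001,0],6]

```text
time_s: 14.38
tcp_pos: [0.5732, 0.1031, 0.153]
ee_rot: [[-0.978, 0.208, -0.007], [0.208, 0.978, 0.003], [0.007, 0.001, -1.0]]
wrist_force: [-9.1, 9.4, 2.1]
gripper_width: 0.007
gripper_force: 5.3
```

```bash
python3 st.py; python3 look.py l3
```

```text
t 14.4833 tcp [0.5742 0.1029 0.153 ] in tool from axis x,y mm 17.38232591647425 47.361092873455775 yaw 78.13717309220411 q6 -127.63977016507341
F [-7.1065  6.9736  1.0517] M [1.9222 2.0832 0.0546] screw moment r x F 0.3040394568815951 +Mz 0.35863298144794364
ball 0.57 [0.0125 0.0693]
stack 0.9 [-21.5334   3.681 ]
stack 0.9 [-189.0945   94.3963]
stack 0.86 [ -60.0463 -195.5662]
ball 0.41 [30.5401 65.8856] theta mod pi 0.434
stack 0.86 [-189.13     57.9281]
stack 0.69 [-27.1496   4.3615]
stack 0.64 [ -67.5867 -206.405 ]
ball 0.48 [-26.2243 -64.438 ] theta mod pi 0.387
time 14.8333 tcp [0.5742 0.1029 0.153 ] press mm [ 2.1555 50.3477] yaw 78.25836868876215 q [  25.9283   21.4586  -10.9802   -0.2754  -57.7236 -127.5223]
```

View pics/l3.png

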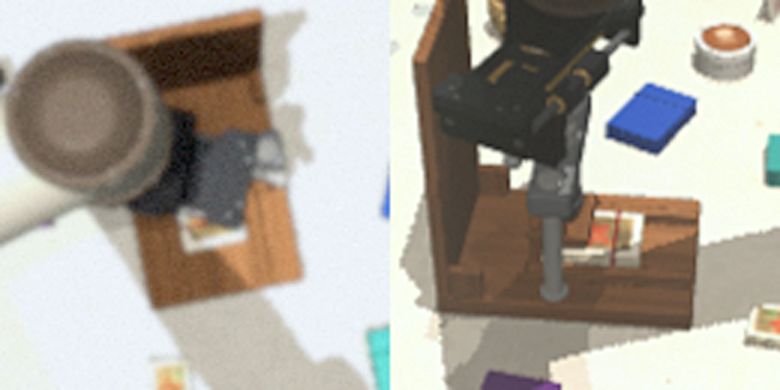

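apply_moves:
  moves:
    - [[0.012,0,0],0]
    - [[0,0,-0.031],0]
    - [[0,0,-0.031],0]
    - [[0,0,0],-7.16]
    - [[0,0,0],-7.16]

```text
time_s: 15.25
tcp_pos: [0.5662, 0.1042, 0.219]
ee_rot: [[-0.999, -0.051, 0.006], [-0.051, 0.999, 0.003], [-0.006, 0.002, -1.0]]
wrist_force: [-0.1, -0.4, -1.6]
gripper_width: 0.004
gripper_force: 0.0
```

apply_moves:
  moves:
    - [[0,0,0],-7.16]
    - [[0,0,0],-7.16]
    - [[0,0,0],-7.16]
    - [[0,0,0],-7.16]
    - [[0,0,0],-7.16]

```text
time_s: 15.67
tcp_pos: [0.565, 0.1036, 0.2163]
ee_rot: [[-0.78, -0.626, 0.001], [-0.626, 0.78, 0.001], [-0.001, -0.0, -1.0]]
wrist_force: [-0.5, -0.2, 0.9]
gripper_width: 0.008
gripper_force: 0.0
```

apply_moves:
  moves:
    - [[0,0,0],-7.16]
    - [[0,0,0],-7.16]
    - [[0,0,0],-7.16]
    - [[0,0,0],-7.16]
    - [[0,0,0],-7.16]

```text
time_s: 16.08
tcp_pos: [0.565, 0.1036, 0.2163]
ee_rot: [[-0.267, -0.964, 0.001], [-0.964, 0.267, 0.001], [-0.001, -0.001, -1.0]]
wrist_force: [0.6, -0.3, -0.7]
gripper_width: 0.005
gripper_force: 0.0
```

apply_moves:
  moves:
    - [[0,0,0],-7.16]
    - [[0,0,0],-7.16]
    - [[0,0,0],-7.16]
    - [[0,0,0],-7.16]
    - [[0,0,0],-7.16]

```text
time_s: 16.5
tcp_pos: [0.565, 0.1036, 0.2163]
ee_rot: [[0.348, -0.938, 0.001], [-0.938, -0.348, 0.001], [-0.0, -0.001, -1.0]]
wrist_force: [1.1, -0.4, 0.0]
gripper_width: 0.001
gripper_force: 0.0
```

apply_moves:
  moves:
    - [[0,0,0],-7.16]
    - [[0,0,0],-7.16]
    - [[0,0,0],-7.16]
    - [[0,0,0],-7.16]
    - [[0,0,0],-7.16]

```text
time_s: 16.92
tcp_pos: [0.565, 0.1036, 0.2163]
ee_rot: [[0.83, -0.557, 0.001], [-0.557, -0.83, 0.001], [0.001, -0.001, -1.0]]
wrist_force: [0.4, -0.4, -0.6]
gripper_width: 0.01
gripper_force: 0.0
```

apply_moves:
  moves:
    - [[0,0,0],-7.16]
    - [[0,0,0],-7.16]
    - [[0,0,0],-7.16]
    - [[0,0,0],-0.7]
    - [[0,0,0],0]

```text
time_s: 17.33
tcp_pos: [0.565, 0.1037, 0.216]
ee_rot: [[0.977, -0.211, 0.001], [-0.211, -0.977, 0.0], [0.001, -0.001, -1.0]]
wrist_force: [0.2, 0.0, -0.2]
gripper_width: -0.0
gripper_force: 0.0
```

```bash
python3 st.py; python3 look.py l4
```

```text
t 17.4333 tcp [0.565  0.1037 0.2157] in tool from axis x,y mm -26.831801934865766 -46.053852914172516 yaw -102.17622961927373 q6 51.27166927520312
F [0.0841 0.4629 0.7898] M [-0.0677  0.154  -0.008 ] screw moment r x F -0.011905060976772755 +Mz -0.019913699625785854
ball 0.87 [0.0097 0.076 ]
ball 0.77 [-0.0099 -0.0682]
stack 0.87 [-192.0373   96.5856]
stack 0.73 [-205.8473 -120.2109]
stack 0.7 [ -49.4451 -194.2258]
ball 0.71 [-22.0242 -60.5259] theta mod pi 0.349
ball 0.52 [24.334  57.9775] theta mod pi 0.397
ball 0.5 [ 123.9051 -150.4056] theta mod pi -0.689
stack 0.94 [-221.3869 -153.0683]
stack 0.76 [ -73.1437 -208.218 ]
stack 0.5 [-25.7327  11.2084]
ball 0.6 [-28.4251 -65.1287] theta mod pi 0.412
time 17.7833 tcp [0.565  0.1037 0.2152] press mm [-6.68  52.909] yaw -102.05759476960291 q [ 26.5535  17.4425  -7.4961   0.001  -65.0634  51.3885]
```

apply_moves:
  moves:
    - [[0.0132,0.0235,0],0]
    - [[0.0132,0.0235,0],0]
    - [[0.0132,0.0235,0],0]
    - [[0.0132,0.0235,0],0]
    - [[0,0,0],0]

```text
time_s: 18.2
tcp_pos: [0.5979, -0.0027, 0.2149]
ee_rot: [[0.977, -0.213, -0.0], [-0.213, -0.977, -0.001], [-0.0, 0.001, -1.0]]
wrist_force: [-1.1, -0.2, -0.8]
gripper_width: 0.006
gripper_force: 0.0
```

apply_moves:
  moves:
    - [[0,0,0.031],0]
    - [[0,0,0.03],0]
    - [[0,0,0],0]
    - [[-0.003,0,0],0]
    - [[-0.003,0,0],0]

```text
time_s: 18.62
tcp_pos: [0.5921, 0.0024, 0.1557]
ee_rot: [[0.978, -0.208, 0.002], [-0.208, -0.978, -0.0], [0.002, -0.0, -1.0]]
wrist_force: [-0.3, -0.3, 1.0]
gripper_width: 0.005
gripper_force: 0.0
```

apply_moves:
  moves:
    - [[-0.003,0,0],0]
    - [[-0.002,0,0],0]
    - [[0,0,0],0]

```text
time_s: 18.87
tcp_pos: [0.5869, 0.0035, 0.156]
ee_rot: [[0.978, -0.208, 0.003], [-0.208, -0.978, 0.001], [0.003, -0.001, -1.0]]
wrist_force: [-0.3, -0.2, -0.4]
gripper_width: 0.002
gripper_force: 0.1
```

apply_moves:
  moves:
    - [[-0.002,0,0],0]
    - [[-0.002,0,0],0]
    - [[0,0,0],0]

```text
time_s: 19.12
tcp_pos: [0.5862, 0.0037, 0.1562]
ee_rot: [[0.978, -0.207, 0.01], [-0.207, -0.978, -0.0], [0.01, -0.002, -1.0]]
wrist_force: [6.9, -2.8, -1.2]
gripper_width: 0.008
gripper_force: 4.0
```

```bash
python3 st.py
```

```text
t 19.2167 tcp [0.5862 0.0037 0.1561] in tool from axis x,y mm 14.837672426786323 47.2744815059148 yaw -101.98457853002567 q6 61.65179180028264
F [ 6.8523 -2.9467 -0.7451] M [-0.9504 -1.958   0.0249] screw moment r x F 0.3241482429573191 +Mz 0.349027418902566
ball 0.62 [-0.0024 -0.0651]
ball 0.53 [0.0151 0.0537]
```

apply_moves:
  moves:
    - [[-0.0054,0.0012,0],6]
    - [[-0.0052,0.0012,0],6]
    - [[-0.0051,0.0012,0],6]
    - [[-0.0051,0.0012,0],6]
    - [[-0.0051,0.0012,0],6]

```text
time_s: 19.68
tcp_pos: [0.5599, 0.0077, 0.1561]
ee_rot: [[0.74, -0.673, 0.008], [-0.673, -0.74, -0.002], [0.007, -0.005, -1.0]]
wrist_force: [7.6, -6.8, -1.0]
gripper_width: 0.006
gripper_force: 4.8
```

apply_moves:
  moves:
    - [[-0.0051,0.0012,0],6]
    - [[-0.0051,0.0012,0],6]
    - [[-0.0051,0.0012,0],6]
    - [[-0.0051,0.0012,0],6]
    - [[-0.0051,0.0012,0],6]

```text
time_s: 20.1
tcp_pos: [0.5391, 0.0242, 0.156]
ee_rot: [[0.304, -0.953, 0.005], [-0.953, -0.304, -0.002], [0.004, -0.004, -1.0]]
wrist_force: [5.5, -7.8, 1.5]
gripper_width: 0.003
gripper_force: 4.6
```

```bash
python3 st.py
```

```text
t 20.2 tcp [0.5388 0.0249 0.156 ] in tool from axis x,y mm 13.65831492961287 49.31284729298869 yaw -162.10510042719596 q6 -2.221662907597075
F [ 4.2798 -6.5738  1.4797] M [-1.6949 -1.1659 -0.0493] screw moment r x F 0.40137777508993877 +Mz 0.352102645768158
ball 0.97 [-0.0648 -0.0245]
ball 0.88 [0.0688 0.0157]
```

apply_moves:
  moves:
    - [[-0.0051,0.0012,0],6]
    - [[-0.0051,0.0012,0],6]
    - [[-0.0051,0.0012,0],6]
    - [[-0.0051,0.0012,0],6]
    - [[-0.0051,0.0012,0],6]

```text
time_s: 20.67
tcp_pos: [0.5291, 0.0481, 0.1558]
ee_rot: [[-0.213, -0.977, 0.002], [-0.977, 0.213, -0.004], [0.003, -0.002, -1.0]]
wrist_force: [1.4, -9.0, 3.5]
gripper_width: 0.004
gripper_force: 4.2
```

apply_moves:
  moves:
    - [[-0.0051,0.0012,0],6]
    - [[-0.0051,0.0012,0],6]
    - [[-0.0051,0.0012,0],6]
    - [[-0.0051,0.0012,0],6]
    - [[-0.0051,0.0012,0],6]

```text
time_s: 21.08
tcp_pos: [0.5314, 0.0731, 0.1554]
ee_rot: [[-0.673, -0.739, -0.004], [-0.739, 0.674, -0.005], [0.007, -0.0, -1.0]]
wrist_force: [-4.3, -7.5, 6.9]
gripper_width: 0.006
gripper_force: 4.3
```

```bash
python3 st.py
```

```text
t 21.1833 tcp [0.5317 0.0739 0.1551] in tool from axis x,y mm 17.94078296671645 50.92979085903104 yaw 137.85777992358751 q6 -67.50289228091336
F [-2.7901 -5.4005  4.8731] M [-1.559   0.9294 -0.0008] screw moment r x F 0.32718027046032033 +Mz 0.32638017028928945
ball 0.84 [-0.0389  0.0547]
ball 0.72 [ 0.0574 -0.0523]
```

apply_moves:
  moves:
    - [[-0.0054,0.001,0],6]
    - [[-0.0054,0.001,0],6]
    - [[-0.0054,0.001,0],6]
    - [[-0.0054,0.001,0],6]
    - [[-0.0054,0.001,0],6]

```text
time_s: 21.65
tcp_pos: [0.5465, 0.0937, 0.1539]
ee_rot: [[-0.953, -0.303, -0.012], [-0.303, 0.953, -0.004], [0.013, 0.0, -1.0]]
wrist_force: [-12.7, 1.0, 8.0]
gripper_width: 0.001
gripper_force: 5.8
```

apply_moves:
  moves:
    - [[-0.0054,0.001,0],6]
    - [[-0.0054,0.001,0],6]
    - [[-0.0054,0.001,0],6]
    - [[-0.0054,0.001,0],6]
    - [[-0.0054,0.001,0],6]

```text
time_s: 22.07
tcp_pos: [0.573, 0.1048, 0.1538]
ee_rot: [[-0.977, 0.213, -0.01], [0.213, 0.977, 0.002], [0.01, -0.0, -1.0]]
wrist_force: [-13.8, 10.0, 5.7]
gripper_width: 0.009
gripper_force: 7.5
```

```bash
python3 st.py
```

```text
t 22.1667 tcp [0.574  0.1047 0.1537] in tool from axis x,y mm 18.252323164063355 48.945363574035966 yaw 77.84348661836331 q6 -128.0449039602832
F [-11.2324   7.5071   5.3399] M [2.1391 3.2023 0.0436] screw moment r x F 0.5240444857658869 +Mz 0.5675952477710696
```

The moment has risen about 0.2–0.25 N m above the free run at the same spot, so the pad is bearing but not yet firm. I go back round and finish with the other end.

apply_moves:
  moves:
    - [[0.014,0,0],0]
    - [[0,0,-0.031],0]
    - [[0,0,-0.031],0]
    - [[0,0,0],-7.16]
    - [[0,0,0],-7.16]

```text
time_s: 22.63
tcp_pos: [0.5651, 0.1066, 0.2191]
ee_rot: [[-0.999, -0.046, 0.005], [-0.046, 0.999, 0.002], [-0.005, 0.002, -1.0]]
wrist_force: [-0.3, -0.5, -1.7]
gripper_width: 0.005
gripper_force: 0.0
```

apply_moves:
  moves:
    - [[0,0,0],-7.16]
    - [[0,0,0],-7.16]
    - [[0,0,0],-7.16]
    - [[0,0,0],-7.16]
    - [[0,0,0],-7.16]

```text
time_s: 23.05
tcp_pos: [0.564, 0.106, 0.2165]
ee_rot: [[-0.783, -0.622, -0.0], [-0.622, 0.783, 0.0], [0.0, 0.0, -1.0]]
wrist_force: [1.2, -0.4, 0.0]
gripper_width: 0.007
gripper_force: 0.0
```

apply_moves:
  moves:
    - [[0,0,0],-7.16]
    - [[0,0,0],-7.16]
    - [[0,0,0],-7.16]
    - [[0,0,0],-7.16]
    - [[0,0,0],-7.16]

```text
time_s: 23.47
tcp_pos: [0.564, 0.1059, 0.2164]
ee_rot: [[-0.272, -0.962, -0.0], [-0.962, 0.272, 0.0], [-0.0, 0.0, -1.0]]
wrist_force: [-0.7, -0.4, -1.2]
gripper_width: 0.002
gripper_force: 0.0
```

apply_moves:
  moves:
    - [[0,0,0],-7.16]
    - [[0,0,0],-7.16]
    - [[0,0,0],-7.16]
    - [[0,0,0],-7.16]
    - [[0,0,0],-7.16]

```text
time_s: 23.88
tcp_pos: [0.564, 0.106, 0.2165]
ee_rot: [[0.343, -0.939, -0.0], [-0.939, -0.343, 0.0], [-0.0, 0.0, -1.0]]
wrist_force: [0.0, -0.7, -0.1]
gripper_width: 0.004
gripper_force: 0.0
```

apply_moves:
  moves:
    - [[0,0,0],-7.16]
    - [[0,0,0],-7.16]
    - [[0,0,0],-7.16]
    - [[0,0,0],-7.16]
    - [[0,0,0],-7.16]

```text
time_s: 24.3
tcp_pos: [0.564, 0.106, 0.2165]
ee_rot: [[0.827, -0.562, -0.0], [-0.562, -0.827, 0.0], [-0.0, 0.0, -1.0]]
wrist_force: [-0.6, -1.0, 0.0]
gripper_width: 0.008
gripper_force: 0.0
```

apply_moves:
  moves:
    - [[0,0,0],-7.16]
    - [[0,0,0],-7.16]
    - [[0,0,0],-7.16]
    - [[0,0,0],-0.7]
    - [[0,0,0],0]

```text
time_s: 24.72
tcp_pos: [0.5641, 0.106, 0.2164]
ee_rot: [[0.976, -0.216, -0.0], [-0.216, -0.976, 0.0], [-0.0, -0.0, -1.0]]
wrist_force: [0.1, -1.2, -0.2]
gripper_width: 0.002
gripper_force: 0.0
```

```bash
python3 st.py; python3 look.py l5
```

```text
t 24.8167 tcp [0.5642 0.106  0.2163] in tool from axis x,y mm -28.343911143289464 -47.99551990491066 yaw -102.47518108502103 q6 50.7258795778911
F [ 0.0065 -0.1944  0.2762] M [-0.0879  0.1663 -0.0096] screw moment r x F 0.0030219243897522253 +Mz -0.006555935528786607
ball 0.84 [-0.0144 -0.0746]
stack 0.8 [-213.925 -119.103]
stack 0.7 [ -56.0586 -195.2141]
stack 0.62 [ 20.5725 188.229 ]
ball 0.76 [33.3654 56.6068] theta mod pi 0.533
ball 0.67 [-29.8921 -70.7752] theta mod pi 0.4
stack 0.84 [-222.0184 -156.1092]
stack 0.8 [-187.9051   66.6055]
stack 0.78 [ -59.3937 -205.5386]
ball 0.58 [-21.6838 -65.8772] theta mod pi 0.318
time 25.1667 tcp [0.5643 0.106  0.2162] press mm [-6.961  55.2798] yaw -102.35808866207569 q [ 26.7971  17.3719  -7.4484  -0.0014 -65.1818  50.8455]
```

View pics/l5.png

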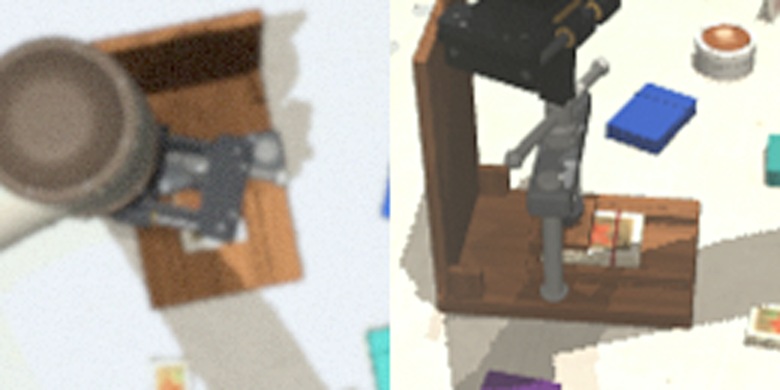

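apply_moves:
  moves:
    - [[0.0136,0.024,0],0]
    - [[0.0136,0.024,0],0]
    - [[0.0136,0.024,0],0]
    - [[0.0136,0.024,0],0]
    - [[0,0,0],0]

```text
time_s: 25.58
tcp_pos: [0.5978, -0.0029, 0.216]
ee_rot: [[0.976, -0.218, -0.0], [-0.218, -0.976, -0.001], [0.0, 0.001, -1.0]]
wrist_force: [0.7, -0.1, -0.9]
gripper_width: 0.009
gripper_force: 0.0
```

apply_moves:
  moves:
    - [[0,0,0.031],0]
    - [[0,0,0.03],0]
    - [[0,0,0],0]
    - [[-0.003,0,0],0]
    - [[-0.003,0,0],0]

```text
time_s: 26.0
tcp_pos: [0.592, 0.0022, 0.1567]
ee_rot: [[0.977, -0.213, 0.002], [-0.213, -0.977, -0.0], [0.002, -0.0, -1.0]]
wrist_force: [0.0, -0.2, 1.7]
gripper_width: 0.001
gripper_force: 0.0
```

apply_moves:
  moves:
    - [[-0.003,0,0],0]
    - [[-0.002,0,0],0]
    - [[0,0,0],0]

```text
time_s: 26.25
tcp_pos: [0.5876, 0.0033, 0.1573]
ee_rot: [[0.977, -0.213, 0.005], [-0.213, -0.977, 0.001], [0.005, -0.002, -1.0]]
wrist_force: [0.9, -0.5, 0.7]
gripper_width: -0.001
gripper_force: 1.0
```

apply_moves:
  moves:
    - [[-0.002,0,0],0]
    - [[-0.002,0,0],0]
    - [[0,0,0],0]

```text
time_s: 26.5
tcp_pos: [0.5872, 0.0036, 0.1576]
ee_rot: [[0.977, -0.212, 0.013], [-0.212, -0.977, -0.0], [0.012, -0.003, -1.0]]
wrist_force: [10.2, -4.2, -2.4]
gripper_width: 0.004
gripper_force: 5.3
```

```bash
python3 st.py
```

```text
t 26.6 tcp [0.5872 0.0036 0.1575] in tool from axis x,y mm 16.11212261381708 47.07475549586183 yaw -102.25893625654938 q6 61.36950591927932
F [10.129  -5.0563 -2.0112] M [-1.3036 -2.7436  0.0538] screw moment r x F 0.47153322543822745 +Mz 0.5252903509994331
ball 0.89 [0.021  0.0748]
ball 0.61 [-0.0175 -0.0784]
```

apply_moves:
  moves:
    - [[-0.004,0.0003,0],2]
    - [[-0.0035,0.0006,0],3]
    - [[-0.003,0.0006,0],3]

```text
time_s: 26.9
tcp_pos: [0.5782, 0.0037, 0.1577]
ee_rot: [[0.937, -0.349, 0.015], [-0.349, -0.937, -0.001], [0.015, -0.004, -1.0]]
wrist_force: [13.7, -9.1, -4.7]
gripper_width: 0.008
gripper_force: 8.5
```

```bash
python3 st.py
```

```text
t 27.0 tcp [0.5777 0.0038 0.1576] in tool from axis x,y mm 13.571454471695207 47.46109589471378 yaw -110.33507316547829 q6 52.86704499191477
F [13.3735 -8.2436 -4.645 ] M [-2.5398 -3.8587 -0.0562] screw moment r x F 0.6893041198973562 +Mz 0.6331414902699245
ball 0.76 [0.039  0.0777]
ball 0.68 [-0.0198 -0.0672]
```

apply_moves:
  moves:
    - [[-0.0035,0.0007,0],4]
    - [[-0.0034,0.0008,0],4]
    - [[-0.0034,0.0008,0],4]

```text
time_s: 27.3
tcp_pos: [0.5676, 0.0053, 0.1576]
ee_rot: [[0.844, -0.537, 0.014], [-0.537, -0.844, -0.002], [0.013, -0.006, -1.0]]
wrist_force: [13.5, -11.0, -4.7]
gripper_width: 0.002
gripper_force: 8.8
```

```bash
python3 st.py
```

```text
t 27.4 tcp [0.5671 0.0056 0.1576] in tool from axis x,y mm 13.187840778690484 47.801374568764224 yaw -122.35897376827984 q6 40.30767782977326
F [12.0532 -9.763  -4.5936] M [-2.9879 -3.7547 -0.0507] screw moment r x F 0.7128019039578544 +Mz 0.6620879822274465
ball 0.84 [-0.0423 -0.0727]
ball 0.66 [0.0473 0.068 ]
```

The moment while moving is about 0.80 N m, so the cards are firmly held. I back off and check.

apply_moves:
  moves:
    - [[0.014,0,0],0]
    - [[0.006,0,0],0]
    - [[0,0,-0.03],0]
    - [[0,0,-0.04],0]
    - [[0,0,-0.03],0]

```text
time_s: 27.87
tcp_pos: [0.5782, -0.0038, 0.2574]
ee_rot: [[0.845, -0.535, -0.0], [-0.535, -0.845, -0.0], [0.0, 0.0, -1.0]]
wrist_force: [1.6, 0.8, 1.1]
gripper_width: 0.006
gripper_force: 0.0
```

apply_moves:
  moves:
    - [[0,0,0],0]
    - [[0,0,0],0]
    - [[0,0,0],0]

```text
time_s: 28.12
tcp_pos: [0.5774, -0.0034, 0.2547]
ee_rot: [[0.845, -0.535, -0.002], [-0.535, -0.845, 0.001], [-0.002, 0.0, -1.0]]
wrist_force: [-0.2, 0.7, -1.0]
gripper_width: 0.003
gripper_force: 0.0
```

```bash
python3 st.py; python3 look.py l6
```

```text
t 28.2167 tcp [ 0.5773 -0.0036  0.2537] in tool from axis x,y mm 26.681646484155486 50.062662472520486 yaw -122.3416300000998 q6 41.974873568519044
F [ 0.0085  0.0805 -0.3503] M [-0.0751  0.1153  0.0393] screw moment r x F 0.00013838524578290627 +Mz 0.03947821756572809
ball 0.93 [0.0509 0.061 ]
ball 0.65 [-0.0404 -0.0765]
stack 0.92 [ 20.6003 193.6477]
stack 0.91 [-215.1233 -124.6638]
stack 0.67 [-19.6345   1.7968]
ball 0.95 [59.7926 54.5799] theta mod pi 0.831
ball 0.57 [-56.0286 -60.8227] theta mod pi 0.744
stack 0.91 [-218.4722 -155.7528]
stack 0.72 [ -65.8968 -205.6393]
stack 0.54 [-199.5379   60.6006]
ball 0.59 [-52.4057 -48.4912] theta mod pi 0.824
ball 0.36 [103.5911  -2.8732] theta mod pi -1.543
time 28.5667 tcp [ 0.5783 -0.0036  0.2548] press mm [-13.7956 -54.9967] yaw -122.3332749849816 q [ 15.6845  16.3072  -3.2925  -0.0004 -70.4432  41.9824]
```

View pics/l6.png

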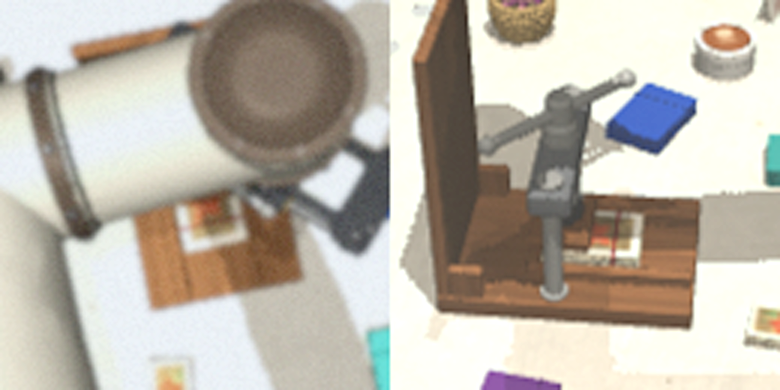

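The side view shows the pad down on the cards, the stack still home, the bar at about 7.1 rad in all, and the gripper clear.

```bash
python3 -c "
from station import r
print(r.finish_job())"
```

```text
the job is handed in; nothing more can be done
None
```

I slid the card stack back against the stop and wound the press down until the handle took about 0.8 N m, then moved the gripper clear and handed the job in at about 29 s; the hand-in gave no verdict, so I can't confirm a pass.

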